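# Load a gasket test jig and hold its cover pressed down

## Robot

A 7-joint arm with a two-finger parallel gripper is mounted at the origin on a cart in front of the work surface, level with it; the furniture and walls round the work are solid. World frame = base frame: x ahead of the robot, y to its left, z up, the work surface at z = 0. Lengths are in m, angles in rad, forces in N, time in s.
With the tool pointing down it reaches from about 0.35 to 0.9 m from the base axis. Payload 8.1 kg.
Tool frame: the origin (TCP) lies on the centre line of the jaws, within the pads' length; the fingertips stand 22 mm ahead of it and the grasp point (between the pads) lies 3 mm ahead of it (env.finger_overhang is the distance from the TCP to the fingertips, in m); x points along the fingers, z is the direction in which the jaws open and shut, and the axes are right-handed (so a half turn about x gives the same grasp; the last joint's range is limited). The gripper opens to 92 mm and grips with 3 to 60 N. Pads are 19 mm wide; open, the fingers measure 130 mm over their backs; the gripper's body (75 mm by 190 mm) begins 47 mm behind the grasp point.
Start: joints at [-1.242, 0.434, 0.025, 1.573, -0.012, 1.134, -0.075], TCP at [0.262, 0.568, 0.249] pointing down, gripper open.
Joint ranges: [-2.62, 2.62], [-0.44, 2.09], [-1.27, 1.32], [0.08, 2.57], [-1.32, 4.46], [0.12, 2], [-2.74, 2.74]. Speed limits (rad/s): [2.22, 2.22, 3.01, 3.01, 3.14, 3.14, 3.14].

## Interface

Orientations are given as a unit quaternion [w, x, y, z].
In Python, from plant import env gives the robot as it stands.
- The arm moves only by the tool move_arm, never from a script. Its argument "plan" is a list of rows, each an object of numbers: "tx", "ty", "tz": the shift along the tool's x, y, z in mm; "wx", "wy", "wz": the turn, a rotation vector about the tool's x, y, z in rad. A call has 1 to 8 rows; each row is the pose to reach, as a shift and turn from the pose commanded when the call began, along the tool's axes at that moment; what a row does not reach only later rows make up. A row lasts 1/8 s, in which the tool goes at most 62.5 mm and 10.7 degrees, less where a joint would pass 70% of its speed; a pose out of reach is approached as far as the arm can. A call with a gripper value outside its range is refused whole. "grip" is the opening, from 0 (shut) to 1 (fully open), set as the call begins (left out, the last holds). The fingers move at their own pace and stop on an object; "grip_force" is the grip in N (left out, the last holds). Time passes only in rows, so rows that repeat a pose let the fingers close. It gives the time, the measured TCP pose, the force and the opening at its end, in the units of the state.
- env.get_obs(): the state, without advancing time (a new reading comes with each control period).
- env.read_camera(name): name is "scene" or "top"; returns the picture (384x512x3 uint8, blue, green, red); there is no depth.
- env.camera_params(name): a dict with "vertical_fov" (degrees; the focal length in pixels is half the picture's height over the tangent of half this angle, whatever the lens; pixels are square), "cx", "cy" (the principal point, pixels), "dist" ([k1, k2, p1, p2, k3] as OpenCV has them; the pictures are not rectified), "R" (3x3) and "t" (3): a world point X has camera coordinates R X + t. Camera axes: x right, y down, z forward; pixel columns grow to the right and rows downward; lengths in m; the calibration is good to about 2 mm. A picture is of the moment at which its call begins. camera_params takes no time and is no camera call.
- env.close_job(): hands the job in, once; it reports no verdict.
The state is a dict: "time_s": time; "qpos": joint angles; "qvel": joint speeds; "joint_efforts": joint torques, N m; "position": TCP position; "eef_rot": TCP orientation; "wrist_force": force on the tool from outside, world axes, zero at the start; "ft_torque": the same for the moment, N m; "finger_gap": opening from 0.0 (shut) to 1.0 (fully open).
Only numpy, scipy, OpenCV 4.12 (cv2) and the standard library are available. Lean on these libraries where they do the work, as an engineer would, in place of code of your own. Each camera call takes 0.05 s, during which the arm holds its last target.

## Task

Load the gasket test jig: lay the wide steel backing ring flat and centred on the jig's sprung plate and let go of it, then lay the smaller black gasket centred on top of it and let go of that. Then take the cover by its handle, bore downwards, move it about on the jig's locating pin, which it hides, until it drops on over the pin, and press it down on the stack until the sprung plate reaches its stop. Finish while still gripping the handle and holding the cover pressed fully down; do not disturb the small bottle, the vial and the stopper that stand behind the work.

Things in the scene. Friction and masses are not known exactly. Their poses are not given: they have to be found in the camera images.
- jig_base: grey base of the test jig, a block 110 (its x) x 90 (its y) x 14 mm high with a screw head at each corner, fixed to the desk; origin at the centre of its underside, z up. A slot along its x in the middle of its top holds the locating pin.
- slot (a point): point over the middle of the slot, 60 mm above the base's underside, level with the top of the locating pin: a fixed upright steel pin, 10 mm diameter, its tip tapering over the last 4.5 mm to a flat 5 mm across. The pin rises through plate and rings. It stands on the base's x axis (y = 0) but its place along the slot is not told: anywhere from -6 to +6 mm in x from this point.
- plate (a joint): downward travel in m of the sprung plate: 0 = up as at the start, 0.005 = pressed down to its stop. Springs resist it: about 4 N to start it, 14 N at the stop; the parts that lie on it weigh 3 to 4 N in all, not enough to move it far.
- plate_top (a point): centre of the top face of the sprung plate, an aluminium ring (60 mm outer, 32 mm inner diameter, 8 mm thick) above the middle of the jig base; its top face is 30 mm above the base's underside when up, and its underside is 8 mm clear of the block below
- backing_ring: loose steel ring lying flat, 60 mm outer and 34 mm inner diameter, 10 mm thick, about 60 g; origin at the centre of its underside. It goes on the plate first, edges in line with the plate's.
- gasket: loose black rubber ring lying flat, 50 mm outer and 34 mm inner diameter, 10 mm thick, about 30 g; origin at the centre of its underside. It goes on the backing ring.
- cover: loose round aluminium cover, 64 mm diameter, 24 mm thick, standing bore downwards, 0.2 to 0.32 kg; a blind round bore, 13 mm diameter, 18 mm deep, opens in the centre of its underside. Origin at the bore's mouth, z up. Off the pin it rests on the pin's tip, 10 mm above the stack; on the pin its underside lies on the gasket, 50 mm above the base's underside before pressing.
- handle (a point): centre of the black bar handle on top of the cover, 37 mm above the cover's underside: 14 mm thick along the cover's x, 44 mm long along its y, 26 mm high (24 to 50 mm above the underside)
- small_bottle: bystander: closed plastic bottle, 48 mm diameter, 124 mm tall, standing; origin at the centre of its underside
- vial: bystander: small capped glass vial, 28 mm diameter, 58 mm tall, standing; origin at the centre of its underside
- stopper: bystander: red-brown rubber stopper, 22 mm diameter, 20 mm tall, standing; origin at the centre of its underside
Things that resemble listed ones, but are neither listed nor needed, are in the scene too. Leave any blue, green or purple look-alike of the backing_ring alone.

How it is judged:
By the outcome, as a careful person would: the job done as asked, in the order asked, and still so for the second after the job is handed in, while the arm keeps its last pose, push and grip.
It also fails if it takes over 66 s, if anything falls off the work surface, if the arm or the gripper's body presses on something with over 40 N, if the wrist force passes 120 N, or if a joint passes its speed limit or range.

## Working session

There is one attempt and no reset: what is moved stays moved. The work goes in short steps, Python scripts to look and compute and a tool call to move; the robot and the scene stay as the last step left them, time stands still between calls to the robot, and variables do not carry over. Pictures are saved under pics/ and viewed, and the job is handed in when it is done.

Besides the shell and the picture viewer there is one more tool, called after "Emit:" by a JSON object that holds its "api" and its "payload". move_arm: Moves the arm, as the interface text tells. Its arguments: {"type":"object","properties":{"plan":{"type":"array"},"grip":{"type":"number"},"grip_force":{"type":"number"}},"required":["plan"]}

```bash
ls; mkdir -p pics; python3 - <<'E'
from plant import env
import cv2
print(env.get_obs())
for n in ("scene","top"):
    p=env.camera_params(n);print(n,p)
    cv2.imwrite(f"pics/{n}0.png",env.read_camera(n))
E
```

```text
pics
{'time_s': 0.0, 'qpos': array([-1.24160153,  0.43520333,  0.02496842,  1.5741239 , -0.01158777,
        1.13396661, -0.07510645]), 'qvel': array([ 1.32077310e-03, -9.87177173e-04, -7.74062387e-04, -7.89566393e-05,
       -3.15971472e-05,  3.40844557e-05, -1.01463313e-03]), 'joint_efforts': array([-1.57150491e-03, -6.67829847e+01,  9.83969830e-01, -3.14452672e+01,
       -6.06942200e-02,  4.26045607e-02,  1.79743392e-04]), 'position': array([0.26141306, 0.56717491, 0.24794672]), 'eef_rot': array([ 0.59508434, -0.38160018,  0.59594955,  0.38092002]), 'wrist_force': array([-1.16366559, -0.02123706, -0.11687542]), 'ft_torque': array([-0.01031062, -0.06676122,  0.00396841]), 'finger_gap': 0.9966353022565101}
scene {'vertical_fov': 50.73226450067646, 'cx': 263.50047239328796, 'cy': 186.74567228304335, 'dist': array([-0.03335798,  0.        ,  0.        ,  0.        ,  0.        ]), 'R': array([[-0.74463316, -0.66740778, -0.00939761],
       [-0.37168606,  0.42630591, -0.82468948],
       [ 0.55441043, -0.61059817, -0.56550769]]), 't': array([0.37738656, 0.31659262, 0.73725351])}
top {'vertical_fov': 55.014994597821584, 'cx': 259.8366302751972, 'cy': 195.56763195114397, 'dist': array([0.01168296, 0.        , 0.        , 0.        , 0.        ]), 'R': array([[-2.51128440e-02, -9.99669488e-01, -5.50095802e-03],
       [-9.81205191e-01,  2.57013949e-02, -1.91248034e-01],
       [ 1.91326207e-01,  5.94786528e-04, -9.81526326e-01]]), 't': array([-0.0452221 ,  0.59930143,  0.83901864])}
```

View pics/scene0.png

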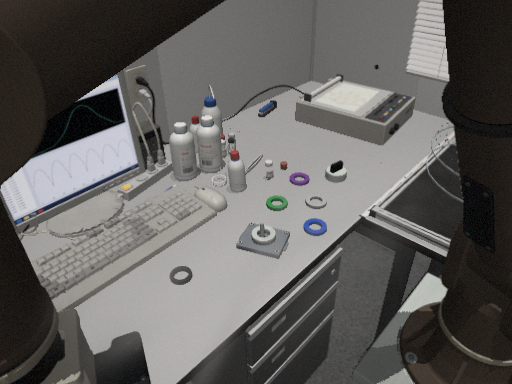

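View pics/top0.png

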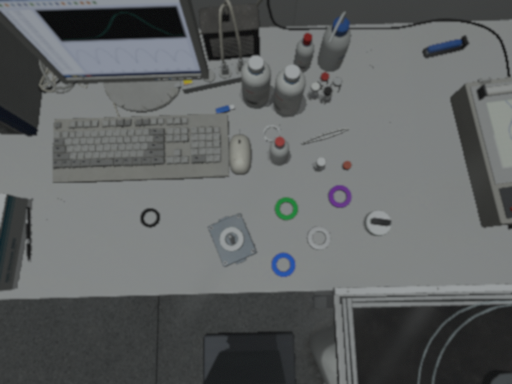

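The top view shows the gasket near (150,217), the jig near (232,242), a steel ring near (318,238) and the cover near (378,223). The bottle, vial and stopper stand behind at (279,150), (320,164) and (347,166). I'll zoom in and measure next.

```bash
python3 - <<'E'
import cv2
t=cv2.imread("pics/top0.png");s=cv2.imread("pics/scene0.png")
cv2.imwrite("pics/top0z.png",cv2.resize(t[180:290,130:410],None,fx=2.8,fy=2.8,interpolation=cv2.INTER_CUBIC))
cv2.imwrite("pics/scene0z.png",cv2.resize(s[140:290,150:360],None,fx=3.8,fy=3.8,interpolation=cv2.INTER_CUBIC))
E
```

```text
(no output)
```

View pics/top0z.png

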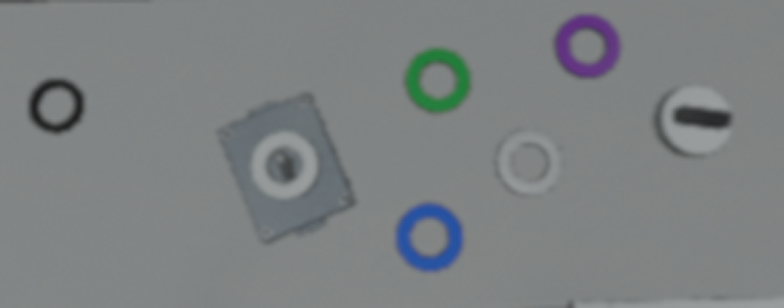

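View pics/scene0z.png

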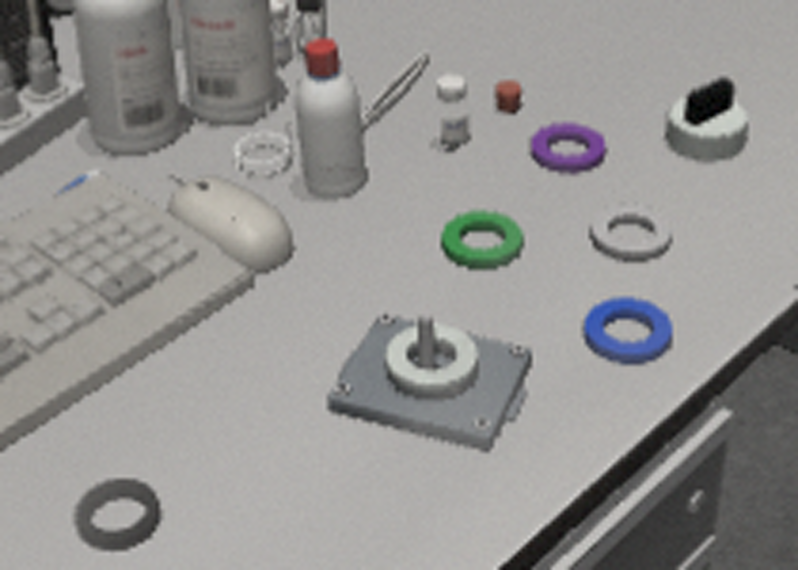

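```bash
cat > h.py <<'E'
import cv2,numpy as np
from scipy.optimize import least_squares
from plant import env
P={n:env.camera_params(n) for n in("scene","top")}
def K(n):
    p=P[n];f=192/np.tan(np.radians(p["vertical_fov"]/2));return np.array([[f,0,p["cx"]],[0,f,p["cy"]],[0,0,1]])
def cast(n,uv,z):
    p=P[n];uv=np.asarray(uv,float).reshape(-1,1,2)
    d=cv2.undistortPoints(uv,K(n),p["dist"]).reshape(-1,2)
    d=np.c_[d,np.ones(len(d))]@p["R"];C=-p["R"].T@p["t"]
    return C+d*((z-C[2])/d[:,2])[:,None]
def proj(n,X):
    p=P[n];return cv2.projectPoints(np.asarray(X,float).reshape(-1,1,3),cv2.Rodrigues(p["R"])[0],p["t"],K(n),p["dist"])[0].reshape(-1,2)
def circ(pts):
    r=least_squares(lambda c:np.hypot(pts[:,0]-c[0],pts[:,1]-c[1])-c[2],[*pts[:,:2].mean(0),.03],loss="soft_l1",f_scale=.002)
    return r.x
def blob(n,img_mask,box,zs,hole=False):
    """contours near box -> circle fits. box=x0,y0,x1,y1"""
    m=np.zeros_like(img_mask);x0,y0,x1,y1=box;m[y0:y1,x0:x1]=img_mask[y0:y1,x0:x1]
    m=cv2.resize(m,None,fx=4,fy=4,interpolation=cv2.INTER_CUBIC);m=(m>127).astype(np.uint8)*255
    cs,h=cv2.findContours(m,cv2.RETR_CCOMP,cv2.CHAIN_APPROX_NONE)
    out=[]
    for c,hh in zip(cs,h[0]):
        if len(c)<40:continue
        uv=(c.reshape(-1,2)+.5)/4-.5
        out.append(("hole" if hh[3]>=0 else "outer",uv.mean(0).round(1),[circ(cast(n,uv,z)).round(4) for z in zs]))
    return out
E
python3 - <<'E'
from h import *
t=cv2.imread("pics/top0.png");s=cv2.imread("pics/scene0.png")
tg=cv2.cvtColor(t,cv2.COLOR_BGR2GRAY);sg=cv2.cvtColor(s,cv2.COLOR_BGR2GRAY)
def up(n,g,box,thr,dark,zs,hole=None):
    m=np.clip((thr-g.astype(int) if dark else g.astype(int)-thr)*4+127,0,255).astype(np.uint8)
    for o in blob(n,m,box,zs): print(n,box,*o)
print("desk",np.median(tg[205:260,345:360]),"ring",np.percentile(tg[225:252,305:332],[5,50,95]),"cov",np.percentile(tg[210:237,362:395],[5,50,95]),"gask",np.percentile(tg[205:230,138:162],[1,50,95]),"plate",np.percentile(tg[224:254,217:247],[5,50,95]))
print("scene desk",np.median(sg[240:270,200:220]),np.percentile(sg[190:210,304:330],[5,50,95]),np.percentile(sg[262:288,168:196],[2,50,95]))
up("top",tg,(135,202,166,233),80,True,[0,.005,.01])
up("scene",sg,(164,258,200,292),110,True,[0,.005,.01])
E
```

```text
desk 130.0 ring [120.  131.  145.6] cov [ 51. 129. 155.] gask [ 34.  123.5 132. ] plate [ 97.95 114.   153.  ]
scene desk 174.0 [ 83. 170. 175.] [ 64.54 171.   176.  ]
top (135, 202, 166, 233) outer [149.7 217.4] [array([0.5598, 0.2231, 0.0243]), array([0.5591, 0.2216, 0.0241]), array([0.5584, 0.22  , 0.024 ])]
top (135, 202, 166, 233) hole [149.8 217.3] [array([0.5598, 0.2228, 0.017 ]), array([0.559 , 0.2213, 0.0169]), array([0.5583, 0.2198, 0.0168])]
scene (164, 258, 200, 292) outer [180.8 275.2] [array([0.5635, 0.218 , 0.0269]), array([0.5593, 0.2206, 0.0267]), array([0.5551, 0.2231, 0.0265])]
scene (164, 258, 200, 292) hole [180.5 275. ] [array([0.5636, 0.2184, 0.0146]), array([0.5594, 0.221 , 0.0145]), array([0.5552, 0.2235, 0.0144])]
```

```bash
python3 - <<'E'
from h import *
t=cv2.imread("pics/top0.png");s=cv2.imread("pics/scene0.png")
tg=cv2.cvtColor(t,cv2.COLOR_BGR2GRAY);sg=cv2.cvtColor(s,cv2.COLOR_BGR2GRAY)
def up(n,g,box,thr,dark,zs,hole=None):
    m=np.clip((thr-g.astype(int) if dark else g.astype(int)-thr)*6+127,0,255).astype(np.uint8)
    for o in blob(n,m,box,zs): print(n,*o)
print("ring");up("top",tg,(303,223,334,254),137,False,[.005,.01])
print("plate");up("top",tg,(214,223,250,256),132,False,[.03])
up("scene",sg,(248,222,280,250),175,False,[.026,.03])
print("cover");up("top",tg,(360,206,397,240),142,False,[.024])
print("handle");up("top",tg,(360,206,397,240),75,True,[.05])
hsv=cv2.cvtColor(t,cv2.COLOR_BGR2HSV);print("hsv base",hsv[250,232],hsv[228,222],"desk",hsv[260,200],"plate",hsv[238,222])
def z(g,x0,y0,x1,y1,k,n): cv2.imwrite(n,cv2.resize(g[y0:y1,x0:x1],None,fx=k,fy=k,interpolation=cv2.INTER_CUBIC))
z(s,232,216,296,264,12,"pics/jigs.png");z(t,200,205,264,269,9,"pics/jigt.png");z(s,295,150,355,215,9,"pics/rs.png");z(t,300,205,400,260,7,"pics/rt.png")
E
```

```text
ring
top outer [318.9 237.7] [array([ 0.4962, -0.2062,  0.0267]), array([ 0.4959, -0.2054,  0.0266])]
top hole [318.8 237.5] [array([ 0.4968, -0.2067,  0.0196]), array([ 0.4965, -0.2059,  0.0195])]
plate
top outer [214.7 252.6] [array([0.4674, 0.0437, 0.0108])]
top outer [230.9 238.6] [array([0.4979, 0.013 , 0.0285])]
top hole [230.9 238.6] [array([0.4978, 0.0131, 0.0172])]
scene outer [263.2 232.8] [array([0.5006, 0.0079, 0.027 ]), array([0.4974, 0.0113, 0.0269])]
cover
top outer [377.6 221.9] [array([ 0.5293, -0.3541,  0.027 ])]
handle
top outer [380.6 221.6] [array([ 0.5281, -0.3502,  0.0139])]
hsv base [100  11 144] [103  27 114] desk [ 80   6 133] plate [ 96   8 155]
```

View pics/jigs.png

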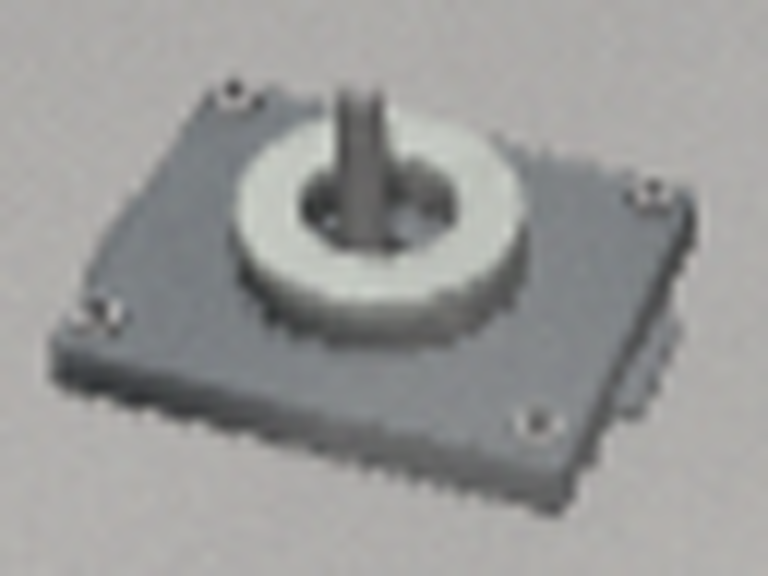

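View pics/jigt.png

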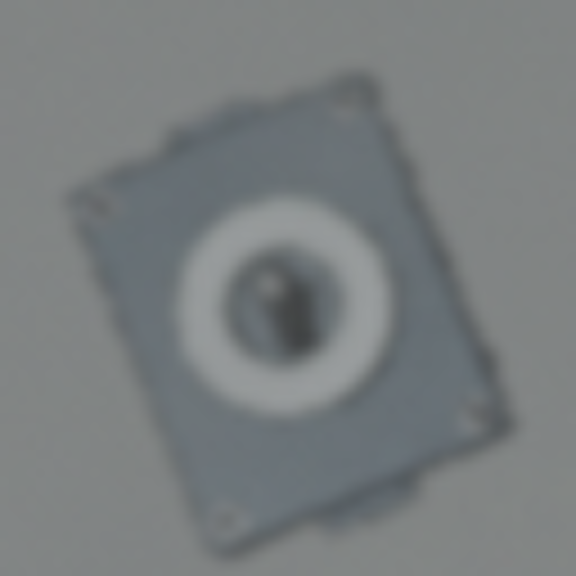

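View pics/rs.png

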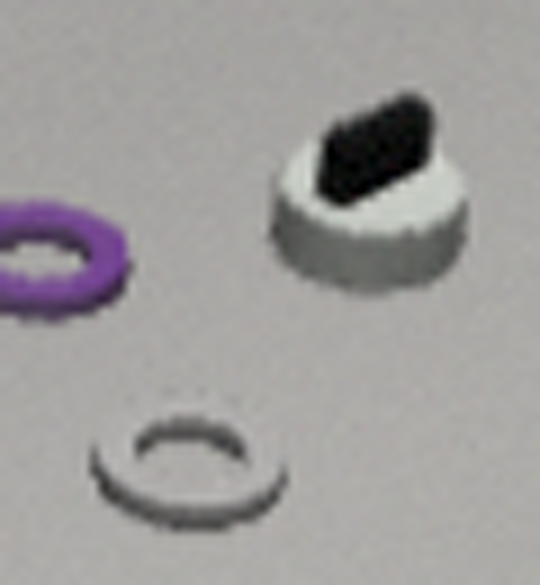

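View pics/rt.png

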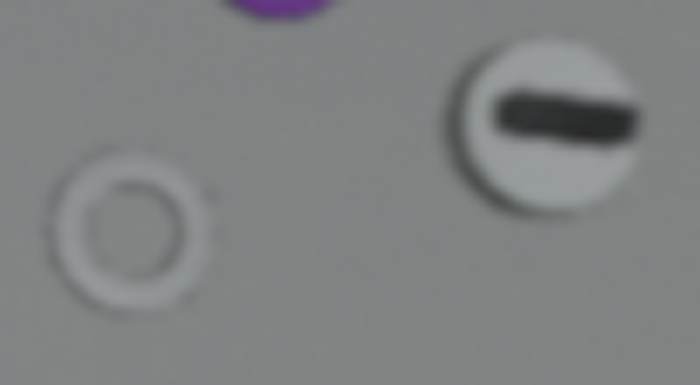

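```bash
python3 - <<'E'
from h import *
Z=lambda pts,k,o:(np.array(pts,float)+.5)/k-.5+np.array(o)
tj=lambda p:Z(p,9,(200,205)); sj=lambda p:Z(p,12,(232,216))
print("plate scene z.03",cast("scene",sj([[380.5,209]]),.03))
print("pin tip top,scene @.06",cast("top",tj([[270,276]]),.06),cast("scene",sj([[360,96]]),.06))
scr_t=cast("top",tj([[97,203],[348,103],[478,415],[228,520]]),.014)
scr_s=cast("scene",sj([[235,92],[652,190],[537,422],[100,314]]),.014)
print(scr_t.round(4),scr_t.mean(0));print(scr_s.round(4),scr_s.mean(0))
for S in(scr_t,scr_s):
    for i,j in((0,1),(1,2),(2,3),(3,0)):
        d=S[j]-S[i];print(np.hypot(*d[:2]).round(4),np.degrees(np.arctan2(d[1],d[0])).round(1),end=" | ")
    print()
# edge mask of base in top: minAreaRect at z 0.007
t=cv2.imread("pics/top0.png");hsv=cv2.cvtColor(t,cv2.COLOR_BGR2HSV)
m=((hsv[...,1]>14)&(hsv[...,2]<150)).astype(np.uint8)*255
mm=np.zeros_like(m);mm[205:272,200:264]=m[205:272,200:264]
mm=cv2.morphologyEx(mm,cv2.MORPH_OPEN,np.ones((3,3)))
c=max(cv2.findContours(mm,cv2.RETR_EXTERNAL,cv2.CHAIN_APPROX_NONE)[0],key=cv2.contourArea)
w=cast("top",c.reshape(-1,2),.010)[:,:2].astype(np.float32)
print("rect",cv2.minAreaRect(w*1000))
# cover and handle
ct=lambda p:Z(p,7,(300,205)); cs=lambda p:Z(p,9,(295,150))
# cover top-face in top zoom: left464 right638 top38 bottom212
print("cover top",cast("top",ct([[551,125]]),.024),"scene",cast("scene",cs([[371,188]]),.024))
a=cast("top",ct([[497,113],[637,122]]),.05);print("handle ends",a,a.mean(0),np.degrees(np.arctan2(*(a[1]-a[0])[[1,0]])))
h=cast("scene",cs([[328,130],[421,99]]),.05);print("handle scene",h,h.mean(0),np.degrees(np.arctan2(*(h[1]-h[0])[[1,0]])))
# ring scene: outer top-face left 92 right 288 ; bottom silhouette 530
print("ring scene hole top edge", cast("scene",cs([[190,458]]),.01))
E
```

```text
plate scene z.03 [[0.49609863 0.01244264 0.03      ]]
pin tip top,scene @.06 [[0.50340057 0.01377523 0.06      ]] [[0.49874363 0.01518932 0.06      ]]
[[ 0.529   0.0658  0.014 ]
 [ 0.5553 -0.0046  0.014 ]
 [ 0.4677 -0.0393  0.014 ]
 [ 0.441   0.0298  0.014 ]] [0.49828055 0.01292362 0.014     ]
[[ 0.5575 -0.0089  0.014 ]
 [ 0.4698 -0.0431  0.014 ]
 [ 0.4427  0.026   0.014 ]
 [ 0.5297  0.0605  0.014 ]] [0.49993303 0.00859639 0.014     ]
0.0752 -69.5 | 0.0942 -158.4 | 0.0741 111.1 | 0.0951 22.2 | 
0.0941 -158.7 | 0.0742 111.5 | 0.0937 21.6 | 0.0748 -68.2 | 
rect ((497.58563232421875, 12.244720458984375), (121.03179931640625, 90.22148895263672), 22.059310913085938)
cover top [[ 0.52890528 -0.35279125  0.024     ]] scene [[ 0.52729664 -0.35288778  0.024     ]]
handle ends [[ 0.5306064  -0.32630841  0.05      ]
 [ 0.52628099 -0.37407228  0.05      ]] [ 0.5284437  -0.35019034  0.05      ] -95.1744963187311
handle scene [[ 0.53703812 -0.33765117  0.05      ]
 [ 0.52474107 -0.37509738  0.05      ]] [ 0.53088959 -0.35637427  0.05      ] -108.17978143963722
ring scene hole top edge [[ 0.49347961 -0.20337667  0.01      ]]
```

```bash
cat >> h.py <<'E'
from scipy.spatial.transform import Rotation as Ro
def pose():
    o=env.get_obs();q=o["eef_rot"];return o,np.array(o["position"]),Ro.from_quat([q[1],q[2],q[3],q[0]])
def go(xyz,yaw=None):
    """shift/turn in tool axes from measured pose to world target TCP, tool down, tool z at yaw deg (mod 180)"""
    o,p,R=pose();M=R.as_matrix()
    cur=np.degrees(np.arctan2(M[1,2],M[0,2]))
    if yaw is None: yaw=cur
    yaw=cur+(yaw-cur+90)%180-90
    a=np.radians(yaw);x=np.array([0,0,-1.]);z=np.array([np.cos(a),np.sin(a),0]);T=np.c_[x,np.cross(z,x),z]
    print("t",o["time_s"],"pos",p.round(4),"yaw",cur.round(1),"q7",o["qpos"][6].round(2),"gap",round(o["finger_gap"],3),"F",o["wrist_force"].round(1))
    print("  shift mm",(M.T@(np.array(xyz)-p)*1000).round(1),"rotvec",(R.inv()*Ro.from_matrix(T)).as_rotvec().round(3))
E
python3 - <<'E'
from h import *
print(pose()[2].as_matrix().round(3))
go([.4955,-.205,.12],0)
for n,uv in dict(blue=(283,264),green=(286,208),purple=(340,196),botl=(279,157),vial=(320,168),stop=(347,167)).items(): print(n,cast("top",[uv],.005).round(3))
t=cv2.imread("pics/top0.png");g=cv2.cvtColor(t,cv2.COLOR_BGR2GRAY)
m=np.zeros(g.shape,np.uint8);m[206:240,366:397]=(g[206:240,366:397]<90)*255
c=max(cv2.findContours(m,0,cv2.CHAIN_APPROX_NONE)[0],key=cv2.contourArea);print(cv2.minAreaRect((cast("top",c.reshape(-1,2),.05)[:,:2]*1000).astype(np.float32)))
E
```

```text
[[-0.    -0.908  0.419]
 [-0.001  0.419  0.908]
 [-1.    -0.    -0.001]]
t 0.1 pos [0.2614 0.5672 0.248 ] yaw 65.3 q7 -0.08 gap 1.002 F [ 0.1 -0.5  1. ]
  shift mm [ 128.9 -535.8 -603.2] rotvec [ 1.139e+00 -1.000e-03  1.000e-03]
blue [[ 0.433 -0.114  0.005]]
green [[ 0.574 -0.127  0.005]]
purple [[ 0.602 -0.267  0.005]]
botl [[ 0.71  -0.114  0.005]]
vial [[ 0.677 -0.22   0.005]]
stop [[ 0.678 -0.29   0.005]]
((527.771728515625, -349.9224548339844), (45.76789474487305, 13.838644981384277), 80.2582778930664)
```

Emit:
{"api": "move_arm", "payload": {"plan": [{"ty": -40, "tz": -45, "wx": 0.15}, {"ty": -80, "tz": -90, "wx": 0.3}, {"ty": -120, "tz": -135, "wx": 0.45}, {"ty": -160, "tz": -180, "wx": 0.6}, {"ty": -200, "tz": -225, "wx": 0.75}, {"ty": -240, "tz": -270, "wx": 0.9}, {"ty": -280, "tz": -315, "wx": 1.05}, {"ty": -320, "tz": -360, "wx": 1.14}]}}

```text
$.plan[0]: bad value
```

```bash
python3 -c "
from h import *
go([.4955,-.205,.12],0)"
```

```text
t 0.1 pos [0.2614 0.5672 0.248 ] yaw 65.3 q7 -0.08 gap 1.002 F [ 0.1 -0.5  1. ]
  shift mm [ 128.9 -535.8 -603.2] rotvec [ 1.139e+00 -1.000e-03  1.000e-03]
```

Emit:
{"api": "move_arm", "payload": {"plan": [{"tx": 0, "ty": -40, "tz": -45, "wx": 0.15, "wy": 0, "wz": 0}, {"tx": 0, "ty": -80, "tz": -90, "wx": 0.3, "wy": 0, "wz": 0}, {"tx": 0, "ty": -120, "tz": -135, "wx": 0.45, "wy": 0, "wz": 0}, {"tx": 0, "ty": -160, "tz": -180, "wx": 0.6, "wy": 0, "wz": 0}, {"tx": 0, "ty": -200, "tz": -225, "wx": 0.75, "wy": 0, "wz": 0}, {"tx": 0, "ty": -240, "tz": -270, "wx": 0.9, "wy": 0, "wz": 0}, {"tx": 0, "ty": -280, "tz": -315, "wx": 1.05, "wy": 0, "wz": 0}, {"tx": 0, "ty": -320, "tz": -360, "wx": 1.14, "wy": 0, "wz": 0}]}}

```text
time_s: 1.1
position: [0.4016, 0.1048, 0.2488]
eef_rot: [0.707, 0.002, 0.707, -0.002]
wrist_force: [1.7, 0.8, 0.8]
finger_gap: 1.001
```

```bash
python3 -c "
from h import *
go([.4955,-.205,.12],0)"
```

```text
t 1.1 pos [0.4016 0.1048 0.2488] yaw -0.3 q7 -0.33 gap 1.001 F [1.7 0.8 0.8]
  shift mm [ 128.7 -309.5   95.3] rotvec [-0.005  0.    -0.   ]
```

Emit:
{"api": "move_arm", "payload": {"plan": [{"tx": 0, "ty": -55, "tz": 18, "wx": 0, "wy": 0, "wz": 0}, {"tx": 0, "ty": -110, "tz": 36, "wx": 0, "wy": 0, "wz": 0}, {"tx": 20, "ty": -165, "tz": 54, "wx": 0, "wy": 0, "wz": 0}, {"tx": 50, "ty": -215, "tz": 70, "wx": 0, "wy": 0, "wz": 0}, {"tx": 85, "ty": -260, "tz": 85, "wx": 0, "wy": 0, "wz": 0}, {"tx": 115, "ty": -295, "tz": 95, "wx": 0, "wy": 0, "wz": 0}, {"tx": 129, "ty": -310, "tz": 95, "wx": 0, "wy": 0, "wz": 0}, {"tx": 129, "ty": -310, "tz": 95, "wx": 0, "wy": 0, "wz": 0}]}}

```text
time_s: 2.1
position: [0.495, -0.2044, 0.1186]
eef_rot: [0.706, 0.001, 0.708, -0.001]
wrist_force: [-0.3, 0.3, -0.1]
finger_gap: 1.002
```

```bash
python3 -c "
from h import *
go([.4955,-.205,.025],0)
cv2.imwrite('pics/t1.png',env.read_camera('top')[180:300,240:420].repeat(4,0).repeat(4,1));cv2.imwrite('pics/s1.png',env.read_camera('scene')[120:260,240:400].repeat(4,0).repeat(4,1))"
```

```text
t 2.1 pos [ 0.495  -0.2044  0.1186] yaw -0.2 q7 0.65 gap 1.002 F [-0.3  0.3 -0.1]
  shift mm [93.6 -0.6  0.8] rotvec [-0.004 -0.003  0.   ]
```

View pics/s1.png

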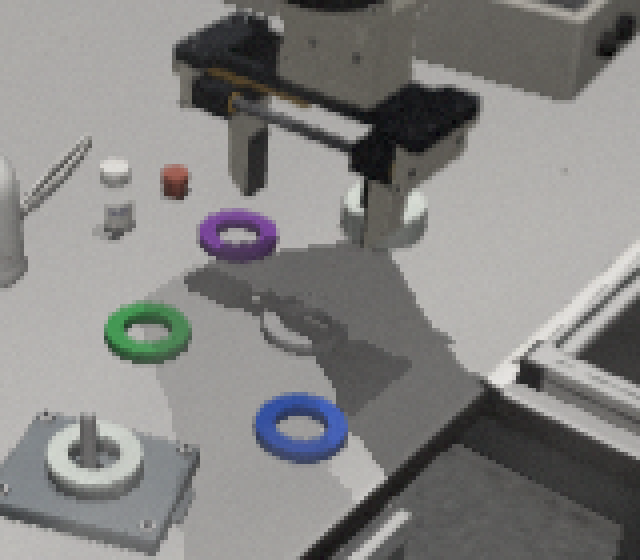

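The open gripper stands above the steel ring (about (300,325) in this crop) with its fingers clear of the blue, green and purple rings. I'll descend and squeeze gently to centre it.

Emit:
{"api": "move_arm", "payload": {"plan": [{"tx": 40, "ty": -0.5, "tz": 0.5, "wx": 0, "wy": 0, "wz": 0}, {"tx": 75, "ty": -0.5, "tz": 0.5, "wx": 0, "wy": 0, "wz": 0}, {"tx": 93, "ty": -0.5, "tz": 0.5, "wx": 0, "wy": 0, "wz": 0}, {"tx": 93, "ty": -0.5, "tz": 0.5, "wx": 0, "wy": 0, "wz": 0}]}}

```text
time_s: 2.7
position: [0.4966, -0.203, 0.0266]
eef_rot: [0.707, 0.0, 0.707, 0.0]
wrist_force: [-0.3, 0.5, 0.1]
finger_gap: 1.001
```

Emit:
{"api": "move_arm", "payload": {"plan": [{"tx": 0, "ty": 0, "tz": 0, "wx": 0, "wy": 0, "wz": 0}, {"tx": 0, "ty": 0, "tz": 0, "wx": 0, "wy": 0, "wz": 0}, {"tx": 0, "ty": 0, "tz": 0, "wx": 0, "wy": 0, "wz": 0}, {"tx": 0, "ty": 0, "tz": 0, "wx": 0, "wy": 0, "wz": 0}, {"tx": 0, "ty": 0, "tz": 0, "wx": 0, "wy": 0, "wz": 0}, {"tx": 0, "ty": 0, "tz": 0, "wx": 0, "wy": 0, "wz": 0}], "grip": 0.5, "grip_force": 6}}

```text
time_s: 3.45
position: [0.4969, -0.2039, 0.0271]
eef_rot: [0.707, 0.0, 0.707, -0.0]
wrist_force: [-1.1, 0.8, 6.0]
finger_gap: 0.632
```

```bash
python3 -c "
from h import *
go([.4955,-.205,.025],90)"
```

```text
t 3.45 pos [ 0.4969 -0.2039  0.0271] yaw -0.1 q7 0.75 gap 0.632 F [-1.1  0.8  6. ]
  shift mm [ 2.1 -1.1 -1.4] rotvec [ 1.57  0.   -0.  ]
```

Emit:
{"api": "move_arm", "payload": {"plan": [{"tx": -1, "ty": 0, "tz": 0, "wx": 0, "wy": 0, "wz": 0}, {"tx": -1, "ty": 0, "tz": 0, "wx": 0, "wy": 0, "wz": 0}, {"tx": -1, "ty": 0, "tz": 0, "wx": -0.18, "wy": 0, "wz": 0}, {"tx": -1, "ty": 0, "tz": 0, "wx": -0.36, "wy": 0, "wz": 0}, {"tx": -1, "ty": 0, "tz": 0, "wx": -0.54, "wy": 0, "wz": 0}, {"tx": -1, "ty": 0, "tz": 0, "wx": -0.72, "wy": 0, "wz": 0}, {"tx": -1, "ty": 0, "tz": 0, "wx": -0.9, "wy": 0, "wz": 0}, {"tx": -1, "ty": 0, "tz": 0, "wx": -1.08, "wy": 0, "wz": 0}], "grip": 1.0}}

```text
time_s: 4.45
position: [0.4966, -0.2039, 0.0276]
eef_rot: [0.606, -0.365, 0.606, 0.365]
wrist_force: [0.4, 0.6, -1.1]
finger_gap: 1.0
```

Emit:
{"api": "move_arm", "payload": {"plan": [{"tx": 0, "ty": 0, "tz": 0, "wx": -0.18, "wy": 0, "wz": 0}, {"tx": 0, "ty": 0, "tz": 0, "wx": -0.36, "wy": 0, "wz": 0}, {"tx": 0, "ty": 0, "tz": 0, "wx": -0.49, "wy": 0, "wz": 0}, {"tx": 0, "ty": 0, "tz": 0, "wx": -0.49, "wy": 0, "wz": 0}]}}

```text
time_s: 4.95
position: [0.4965, -0.2041, 0.0276]
eef_rot: [0.501, -0.499, 0.501, 0.499]
wrist_force: [0.5, -0.1, 1.1]
finger_gap: 0.998
```

Emit:
{"api": "move_arm", "payload": {"plan": [{"tx": 0, "ty": 0, "tz": 0, "wx": 0, "wy": 0, "wz": 0}, {"tx": 0, "ty": 0, "tz": 0, "wx": 0, "wy": 0, "wz": 0}, {"tx": 0, "ty": 0, "tz": 0, "wx": 0, "wy": 0, "wz": 0}, {"tx": 0, "ty": 0, "tz": 0, "wx": 0, "wy": 0, "wz": 0}, {"tx": 0, "ty": 0, "tz": 0, "wx": 0, "wy": 0, "wz": 0}, {"tx": 0, "ty": 0, "tz": 0, "wx": 0, "wy": 0, "wz": 0}], "grip": 0.5, "grip_force": 10}}

```text
time_s: 5.7
position: [0.4967, -0.2038, 0.0277]
eef_rot: [0.5, -0.5, 0.5, 0.5]
wrist_force: [0.3, -0.2, 0.0]
finger_gap: 0.65
```

```bash
python3 -c "
from h import *
go([.497,-.204,.15],90)
go([.4978,.0125,.15],90)"
```

```text
t 5.7 pos [ 0.4967 -0.2038  0.0277] yaw 89.9 q7 1.89 gap 0.65 F [ 0.3 -0.2  0. ]
  shift mm [-122.3   -0.3   -0.2] rotvec [-0.002  0.     0.   ]
t 5.7 pos [ 0.4967 -0.2038  0.0277] yaw 89.9 q7 1.89 gap 0.65 F [ 0.3 -0.2  0. ]
  shift mm [-122.3   -0.7  216.3] rotvec [-0.002  0.     0.   ]
```

Emit:
{"api": "move_arm", "payload": {"plan": [{"tx": -30, "ty": 0, "tz": 0, "wx": 0, "wy": 0, "wz": 0}, {"tx": -80, "ty": 0, "tz": 0, "wx": 0, "wy": 0, "wz": 0}, {"tx": -115, "ty": 0, "tz": 30, "wx": 0, "wy": 0, "wz": 0}, {"tx": -122, "ty": 0, "tz": 80, "wx": 0, "wy": 0, "wz": 0}, {"tx": -122, "ty": -1, "tz": 130, "wx": 0, "wy": 0, "wz": 0}, {"tx": -122, "ty": -1, "tz": 180, "wx": 0, "wy": 0, "wz": 0}, {"tx": -122, "ty": -1, "tz": 216, "wx": 0, "wy": 0, "wz": 0}, {"tx": -122, "ty": -1, "tz": 216, "wx": 0, "wy": 0, "wz": 0}]}}

```text
time_s: 6.7
position: [0.4979, 0.0156, 0.1497]
eef_rot: [0.499, -0.501, 0.499, 0.501]
wrist_force: [-0.6, -1.3, 0.1]
finger_gap: 0.651
```

```bash
python3 -c "
from h import *
go([.4978,.0125,.066],90)
t=env.read_camera('top');s=env.read_camera('scene')
cv2.imwrite('pics/t2f.png',t);cv2.imwrite('pics/s2f.png',s)
cv2.imwrite('pics/s2.png',cv2.resize(s[130:290,180:360],None,fx=4,fy=3.75))"
```

```text
t 6.7 pos [0.4979 0.0156 0.1497] yaw 90.2 q7 1.43 gap 0.651 F [-0.6 -1.3  0.1]
  shift mm [83.7  0.1 -3.2] rotvec [ 0.003  0.001 -0.   ]
```

View pics/s2.png

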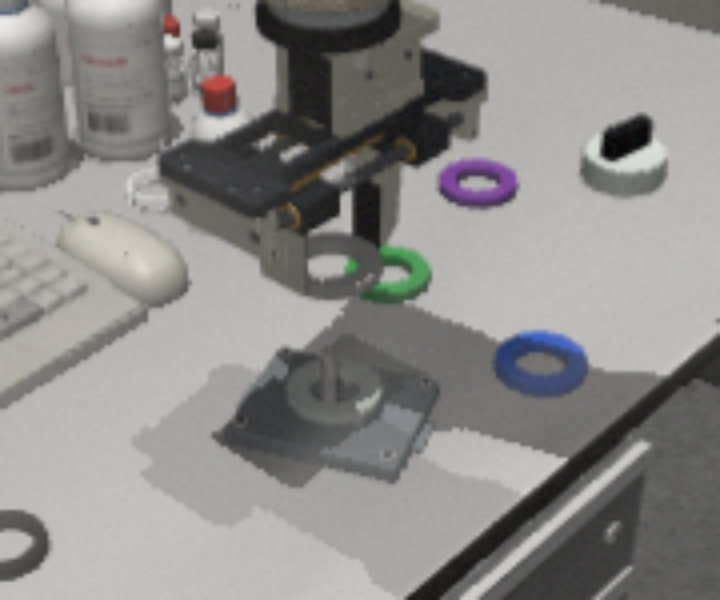

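The ring is held level at about (345,265) in this crop, above the jig. I'll lower it to just above the plate and check the position.

Emit:
{"api": "move_arm", "payload": {"plan": [{"tx": 40, "ty": 0, "tz": -2, "wx": 0, "wy": 0, "wz": 0}, {"tx": 75, "ty": 0, "tz": -2, "wx": 0, "wy": 0, "wz": 0}, {"tx": 84, "ty": 0, "tz": -2, "wx": 0, "wy": 0, "wz": 0}, {"tx": 84, "ty": 0, "tz": -2, "wx": 0, "wy": 0, "wz": 0}, {"tx": 84, "ty": 0, "tz": -2, "wx": 0, "wy": 0, "wz": 0}]}}

```text
time_s: 7.42
position: [0.499, 0.0099, 0.0669]
eef_rot: [0.501, -0.5, 0.5, 0.499]
wrist_force: [1.3, -0.6, -0.4]
finger_gap: 0.652
```

```bash
python3 -c "
from h import *
go([.4978,.0125,.058],90)
t=env.read_camera('top');s=env.read_camera('scene')
cv2.imwrite('pics/t3f.png',t);cv2.imwrite('pics/s3f.png',s)
cv2.imwrite('pics/s3.png',np.vstack([cv2.resize(s[205:265,220:310],None,fx=5,fy=5),cv2.resize(t[205:265,190:280],None,fx=5,fy=5)]))"
```

```text
t 7.425 pos [0.499  0.0099 0.0669] yaw 89.9 q7 1.43 gap 0.652 F [ 1.3 -0.6 -0.4]
  shift mm [8.9 1.2 2.6] rotvec [-0.002  0.     0.002]
```

View pics/s3.png

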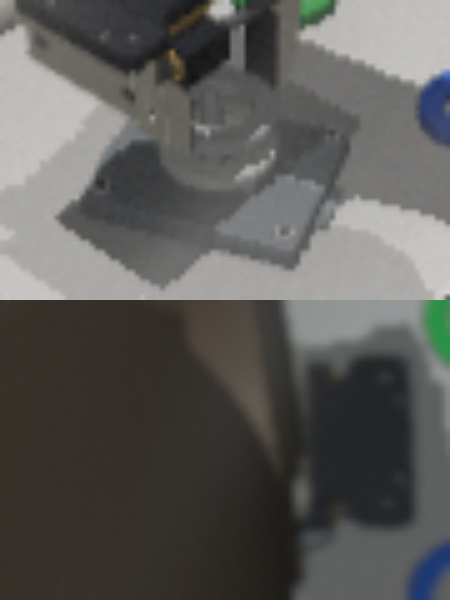

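Emit:
{"api": "move_arm", "payload": {"plan": [{"tx": 4, "ty": 1, "tz": 2, "wx": 0, "wy": 0, "wz": 0}, {"tx": 7, "ty": 1, "tz": 2, "wx": 0, "wy": 0, "wz": 0}, {"tx": 7, "ty": 1, "tz": 2, "wx": 0, "wy": 0, "wz": 0}, {"tx": 7, "ty": 1, "tz": 2, "wx": 0, "wy": 0, "wz": 0}]}}

```text
time_s: 8.02
position: [0.4971, 0.0121, 0.0587]
eef_rot: [0.5, -0.5, 0.5, 0.5]
wrist_force: [-0.3, 0.5, -0.7]
finger_gap: 0.652
```

```bash
python3 -c "
from h import *
go([.4978,.0125,.058],90)"
```

```text
t 8.025 pos [0.4971 0.0121 0.0587] yaw 89.9 q7 1.43 gap 0.652 F [-0.3  0.5 -0.7]
  shift mm [ 0.7 -0.7  0.4] rotvec [-0.002 -0.    -0.   ]
```

Emit:
{"api": "move_arm", "payload": {"plan": [{"tx": 1, "ty": -0.5, "tz": 0.3, "wx": 0, "wy": 0, "wz": 0}, {"tx": 1.5, "ty": -0.5, "tz": 0.3, "wx": 0, "wy": 0, "wz": 0}, {"tx": 1.5, "ty": -0.5, "tz": 0.3, "wx": 0, "wy": 0, "wz": 0}]}}

```text
time_s: 8.4
position: [0.4978, 0.0125, 0.0574]
eef_rot: [0.501, -0.5, 0.5, 0.499]
wrist_force: [-0.9, -0.8, 4.0]
finger_gap: 0.652
```

Emit:
{"api": "move_arm", "payload": {"plan": [{"tx": 0, "ty": 0, "tz": 0, "wx": 0, "wy": 0, "wz": 0}, {"tx": 0, "ty": 0, "tz": 0, "wx": 0, "wy": 0, "wz": 0}, {"tx": 0, "ty": 0, "tz": 0, "wx": 0, "wy": 0, "wz": 0}, {"tx": 0, "ty": 0, "tz": 0, "wx": 0, "wy": 0, "wz": 0}], "grip": 1.0}}

```text
time_s: 8.9
position: [0.4976, 0.0124, 0.0572]
eef_rot: [0.5, -0.499, 0.5, 0.5]
wrist_force: [-1.0, -0.7, -1.0]
finger_gap: 0.99
```

```bash
python3 -c "
from h import *
go([.559,.221,.2],22)"
```

```text
t 8.9 pos [0.4976 0.0124 0.0572] yaw 89.9 q7 1.43 gap 0.99 F [-1.  -0.7 -1. ]
  shift mm [-142.8  -61.   208.7] rotvec [ 1.185 -0.    -0.   ]
```

Emit:
{"api": "move_arm", "payload": {"plan": [{"tx": -45, "ty": 0, "tz": 0, "wx": 0, "wy": 0, "wz": 0}, {"tx": -95, "ty": 0, "tz": 0, "wx": 0.05, "wy": 0, "wz": 0}, {"tx": -125, "ty": -10, "tz": 40, "wx": 0.2, "wy": 0, "wz": 0}, {"tx": -125, "ty": -24, "tz": 85, "wx": 0.35, "wy": 0, "wz": 0}, {"tx": -125, "ty": -38, "tz": 130, "wx": 0.5, "wy": 0, "wz": 0}, {"tx": -125, "ty": -52, "tz": 175, "wx": 0.65, "wy": 0, "wz": 0}, {"tx": -110, "ty": -61, "tz": 208, "wx": 0.78, "wy": 0, "wz": 0}, {"tx": -90, "ty": -61, "tz": 208, "wx": 0.78, "wy": 0, "wz": 0}]}}

```text
time_s: 9.9
position: [0.5591, 0.2246, 0.1468]
eef_rot: [0.653, -0.272, 0.652, 0.273]
wrist_force: [-0.0, -0.4, 0.4]
finger_gap: 1.0
```

```bash
python3 -c "
from h import *
go([.559,.221,.0275],45)
t=env.read_camera('top');s=env.read_camera('scene')
cv2.imwrite('pics/t4f.png',t);cv2.imwrite('pics/s4f.png',s)
cv2.imwrite('pics/s4.png',np.hstack([cv2.resize(s[205:265,235:295],None,fx=6,fy=6),cv2.resize(t[205:265,200:260],None,fx=6,fy=6)]))"
```

```text
t 9.9 pos [0.5591 0.2246 0.1468] yaw 45.4 q7 0.39 gap 1.0 F [-0.  -0.4  0.4]
  shift mm [119.3  -2.5  -2.9] rotvec [ 0.006  0.002 -0.001]
```

View pics/s4.png

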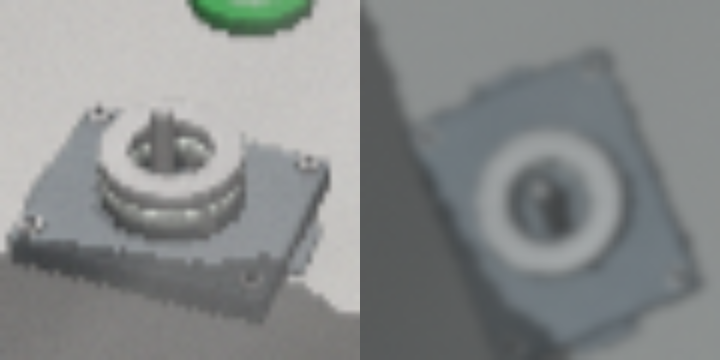

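```bash
python3 - <<'E'
from h import *
t=cv2.imread("pics/t4f.png");g=cv2.cvtColor(t,cv2.COLOR_BGR2GRAY)
m=np.clip((g.astype(int)-130)*6+127,0,255).astype(np.uint8)
m[:, :216]=0
for o in blob("top",m,(214,221,250,256),[.04]):print(o)
E
```

```text
('outer', array([230.8, 238.1]), [array([0.4983, 0.0128, 0.029 ])])
('hole', array([230.6, 238.4]), [array([0.4977, 0.0129, 0.0173])])
('outer', array([247.9, 224.8]), [array([ 0.53  , -0.0289,  0.0078])])
```

Emit:
{"api": "move_arm", "payload": {"plan": [{"tx": 40, "ty": -2, "tz": -2, "wx": 0, "wy": 0, "wz": 0}, {"tx": 85, "ty": -2, "tz": -2, "wx": 0, "wy": 0, "wz": 0}, {"tx": 115, "ty": -2, "tz": -2, "wx": 0, "wy": 0, "wz": 0}, {"tx": 119, "ty": -2, "tz": -2, "wx": 0, "wy": 0, "wz": 0}, {"tx": 119, "ty": -2, "tz": -2, "wx": 0, "wy": 0, "wz": 0}]}}

```text
time_s: 10.62
position: [0.5597, 0.2173, 0.0294]
eef_rot: [0.653, -0.272, 0.653, 0.272]
wrist_force: [0.4, 0.1, 0.4]
finger_gap: 0.997
```

Emit:
{"api": "move_arm", "payload": {"plan": [{"tx": 0, "ty": 0, "tz": 0, "wx": 0, "wy": 0, "wz": 0}, {"tx": 0, "ty": 0, "tz": 0, "wx": 0, "wy": 0, "wz": 0}, {"tx": 0, "ty": 0, "tz": 0, "wx": 0, "wy": 0, "wz": 0}, {"tx": 0, "ty": 0, "tz": 0, "wx": 0, "wy": 0, "wz": 0}, {"tx": 0, "ty": 0, "tz": 0, "wx": 0, "wy": 0, "wz": 0}, {"tx": 0, "ty": 0, "tz": 0, "wx": 0, "wy": 0, "wz": 0}, {"tx": 0, "ty": 0, "tz": 0, "wx": 0, "wy": 0, "wz": 0}], "grip": 0.4, "grip_force": 5}}

```text
time_s: 11.5
position: [0.5591, 0.2176, 0.0283]
eef_rot: [0.653, -0.272, 0.653, 0.272]
wrist_force: [-0.0, -0.0, 2.1]
finger_gap: 0.541
```

Emit:
{"api": "move_arm", "payload": {"plan": [{"tx": 0, "ty": 0, "tz": 0, "wx": 0, "wy": 0, "wz": 0}, {"tx": 0, "ty": 0, "tz": 0, "wx": 0, "wy": 0, "wz": 0}, {"tx": 0, "ty": 0, "tz": 0, "wx": 0, "wy": 0, "wz": 0}, {"tx": 0, "ty": 0, "tz": 0, "wx": 0.18, "wy": 0, "wz": 0}, {"tx": 0, "ty": 0, "tz": 0, "wx": 0.36, "wy": 0, "wz": 0}, {"tx": 0, "ty": 0, "tz": 0, "wx": 0.54, "wy": 0, "wz": 0}, {"tx": 0, "ty": 0, "tz": 0, "wx": 0.72, "wy": 0, "wz": 0}, {"tx": 0, "ty": 0, "tz": 0, "wx": 0.9, "wy": 0, "wz": 0}], "grip": 1.0}}

```text
time_s: 12.5
position: [0.5589, 0.2176, 0.0282]
eef_rot: [0.706, 0.041, 0.706, -0.041]
wrist_force: [-0.5, 0.6, -0.5]
finger_gap: 1.0
```

Emit:
{"api": "move_arm", "payload": {"plan": [{"tx": 0, "ty": 0, "tz": 0, "wx": 0.18, "wy": 0, "wz": 0}, {"tx": 0, "ty": 0, "tz": 0, "wx": 0.36, "wy": 0, "wz": 0}, {"tx": 0, "ty": 0, "tz": 0, "wx": 0.54, "wy": 0, "wz": 0}, {"tx": 0, "ty": 0, "tz": 0, "wx": 0.67, "wy": 0, "wz": 0}, {"tx": 0, "ty": 0, "tz": 0, "wx": 0.67, "wy": 0, "wz": 0}]}}

```text
time_s: 13.12
position: [0.5588, 0.2177, 0.0281]
eef_rot: [0.654, 0.269, 0.654, -0.269]
wrist_force: [-0.8, 0.4, 0.3]
finger_gap: 1.002
```

Emit:
{"api": "move_arm", "payload": {"plan": [{"tx": 0, "ty": 0, "tz": 0, "wx": 0, "wy": 0, "wz": 0}, {"tx": 0, "ty": 0, "tz": 0, "wx": 0, "wy": 0, "wz": 0}, {"tx": 0, "ty": 0, "tz": 0, "wx": 0, "wy": 0, "wz": 0}, {"tx": 0, "ty": 0, "tz": 0, "wx": 0, "wy": 0, "wz": 0}, {"tx": 0, "ty": 0, "tz": 0, "wx": 0, "wy": 0, "wz": 0}, {"tx": 0, "ty": 0, "tz": 0, "wx": 0, "wy": 0, "wz": 0}, {"tx": 0, "ty": 0, "tz": 0, "wx": 0, "wy": 0, "wz": 0}], "grip": 0.4, "grip_force": 8}}

```text
time_s: 14.0
position: [0.559, 0.2175, 0.0283]
eef_rot: [0.654, 0.269, 0.654, -0.269]
wrist_force: [-0.1, 0.2, 0.9]
finger_gap: 0.535
```

```bash
python3 -c "
from h import *
go([.4978,.0125,.15],-45)"
```

```text
t 14.0 pos [0.559  0.2175 0.0283] yaw -44.7 q7 -0.76 gap 0.535 F [-0.1  0.2  0.9]
  shift mm [-121.7 -188.7  100.9] rotvec [ 0.004  0.    -0.   ]
```

Emit:
{"api": "move_arm", "payload": {"plan": [{"tx": -40, "ty": 0, "tz": 0, "wx": 0, "wy": 0, "wz": 0}, {"tx": -90, "ty": 0, "tz": 0, "wx": 0, "wy": 0, "wz": 0}, {"tx": -120, "ty": -30, "tz": 16, "wx": 0, "wy": 0, "wz": 0}, {"tx": -122, "ty": -75, "tz": 40, "wx": 0, "wy": 0, "wz": 0}, {"tx": -122, "ty": -120, "tz": 64, "wx": 0, "wy": 0, "wz": 0}, {"tx": -122, "ty": -160, "tz": 86, "wx": 0, "wy": 0, "wz": 0}, {"tx": -122, "ty": -188, "tz": 101, "wx": 0, "wy": 0, "wz": 0}, {"tx": -122, "ty": -188, "tz": 101, "wx": 0, "wy": 0, "wz": 0}]}}

```text
time_s: 15.0
position: [0.4976, 0.0102, 0.1505]
eef_rot: [0.653, 0.271, 0.653, -0.271]
wrist_force: [0.2, 0.4, 0.2]
finger_gap: 0.539
```

```bash
python3 -c "
from h import *
go([.4978,.0125,.076],-45)
s=env.read_camera('scene')
cv2.imwrite('pics/s5f.png',s)
cv2.imwrite('pics/s5.png',cv2.resize(s[150:270,200:320],None,fx=5,fy=5))"
```

```text
t 15.0 pos [0.4976 0.0102 0.1505] yaw -45.0 q7 -0.54 gap 0.539 F [0.2 0.4 0.2]
  shift mm [74.5  1.8 -1.5] rotvec [-0.  0.  0.]
```

View pics/s5.png

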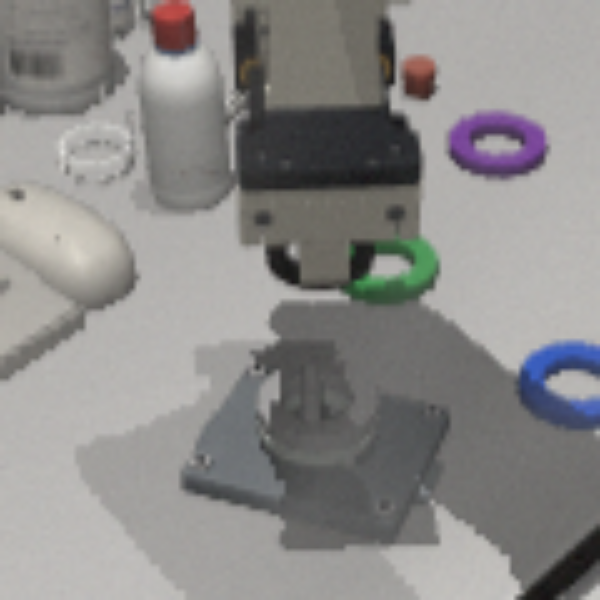

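The gasket is held level at about (320,265) in this crop, above the ring on the jig. Lowering it now.

Emit:
{"api": "move_arm", "payload": {"plan": [{"tx": 40, "ty": 1, "tz": -1, "wx": 0, "wy": 0, "wz": 0}, {"tx": 68, "ty": 1, "tz": -1, "wx": 0, "wy": 0, "wz": 0}, {"tx": 74, "ty": 1, "tz": -1, "wx": 0, "wy": 0, "wz": 0}, {"tx": 74, "ty": 1, "tz": -1, "wx": 0, "wy": 0, "wz": 0}, {"tx": 74, "ty": 1, "tz": -1, "wx": 0, "wy": 0, "wz": 0}]}}

```text
time_s: 15.68
position: [0.4992, 0.0146, 0.0772]
eef_rot: [0.654, 0.269, 0.653, -0.269]
wrist_force: [0.6, 0.2, 0.3]
finger_gap: 0.538
```

```bash
python3 -c "
from h import *
go([.4978,.0125,.068],-45)"
```

```text
t 15.675 pos [0.4992 0.0146 0.0772] yaw -44.7 q7 -0.45 gap 0.538 F [0.6 0.2 0.3]
  shift mm [ 9.2 -2.5  0.5] rotvec [ 0.005  0.001 -0.001]
```

Emit:
{"api": "move_arm", "payload": {"plan": [{"tx": 4, "ty": -2.5, "tz": 0.5, "wx": 0, "wy": 0, "wz": 0}, {"tx": 7, "ty": -2.5, "tz": 0.5, "wx": 0, "wy": 0, "wz": 0}, {"tx": 7, "ty": -2.5, "tz": 0.5, "wx": 0, "wy": 0, "wz": 0}, {"tx": 7, "ty": -2.5, "tz": 0.5, "wx": 0, "wy": 0, "wz": 0}]}}

```text
time_s: 16.18
position: [0.497, 0.0121, 0.0693]
eef_rot: [0.654, 0.269, 0.654, -0.269]
wrist_force: [-0.9, -0.5, -0.1]
finger_gap: 0.535
```

```bash
python3 -c "
from h import *
go([.4978,.0125,.068],-45)"
```

```text
t 16.175 pos [0.497  0.0121 0.0693] yaw -44.8 q7 -0.43 gap 0.535 F [-0.9 -0.5 -0.1]
  shift mm [1.3 0.8 0.3] rotvec [ 0.004 -0.    -0.   ]
```

Emit:
{"api": "move_arm", "payload": {"plan": [{"tx": 1, "ty": 0.8, "tz": 0.3, "wx": 0, "wy": 0, "wz": 0}, {"tx": 1.8, "ty": 0.8, "tz": 0.3, "wx": 0, "wy": 0, "wz": 0}, {"tx": 1.8, "ty": 0.8, "tz": 0.3, "wx": 0, "wy": 0, "wz": 0}]}}

```text
time_s: 16.55
position: [0.4979, 0.0125, 0.0676]
eef_rot: [0.654, 0.269, 0.654, -0.269]
wrist_force: [-0.4, -0.5, 3.9]
finger_gap: 0.537
```

Emit:
{"api": "move_arm", "payload": {"plan": [{"tx": 0, "ty": 0, "tz": 0, "wx": 0, "wy": 0, "wz": 0}, {"tx": 0, "ty": 0, "tz": 0, "wx": 0, "wy": 0, "wz": 0}, {"tx": 0, "ty": 0, "tz": 0, "wx": 0, "wy": 0, "wz": 0}, {"tx": 0, "ty": 0, "tz": 0, "wx": 0, "wy": 0, "wz": 0}, {"tx": -30, "ty": 0, "tz": 0, "wx": 0, "wy": 0, "wz": 0}, {"tx": -75, "ty": 0, "tz": 0, "wx": 0, "wy": 0, "wz": 0}, {"tx": -110, "ty": 0, "tz": 0, "wx": 0, "wy": 0, "wz": 0}, {"tx": -110, "ty": 0, "tz": 0, "wx": 0, "wy": 0, "wz": 0}], "grip": 1.0}}

```text
time_s: 17.55
position: [0.4993, 0.0126, 0.1796]
eef_rot: [0.655, 0.27, 0.653, -0.268]
wrist_force: [0.5, 0.1, -0.6]
finger_gap: 0.995
```

```bash
python3 -c "
from h import *
go([.528,-.3525,.18],-10)"
```

```text
t 17.55 pos [0.4993 0.0126 0.1796] yaw -44.7 q7 -0.58 gap 0.995 F [ 0.5  0.1 -0.6]
  shift mm [  -0.7 -239.1  277.4] rotvec [-0.606  0.003 -0.003]
```

Emit:
{"api": "move_arm", "payload": {"plan": [{"tx": 0, "ty": -34, "tz": 40, "wx": -0.1, "wy": 0, "wz": 0}, {"tx": 0, "ty": -68, "tz": 80, "wx": -0.2, "wy": 0, "wz": 0}, {"tx": 0, "ty": -102, "tz": 120, "wx": -0.3, "wy": 0, "wz": 0}, {"tx": 0, "ty": -136, "tz": 160, "wx": -0.4, "wy": 0, "wz": 0}, {"tx": 0, "ty": -170, "tz": 200, "wx": -0.5, "wy": 0, "wz": 0}, {"tx": 0, "ty": -204, "tz": 240, "wx": -0.61, "wy": 0, "wz": 0}, {"tx": 20, "ty": -239, "tz": 277, "wx": -0.61, "wy": 0, "wz": 0}, {"tx": 60, "ty": -239, "tz": 277, "wx": -0.61, "wy": 0, "wz": 0}], "grip": 0.6}}

```text
time_s: 18.55
position: [0.5251, -0.3583, 0.117]
eef_rot: [0.705, 0.061, 0.704, -0.064]
wrist_force: [-0.0, 0.9, -0.3]
finger_gap: 0.6
```

```bash
python3 -c "
from h import *
t=env.read_camera('top');s=env.read_camera('scene')
go([.528,-.3525,.051],-10)
cv2.imwrite('pics/t6f.png',t);cv2.imwrite('pics/s6f.png',s)
cv2.imwrite('pics/s6.png',np.hstack([cv2.resize(s[195:255,235:295],None,fx=6,fy=6),cv2.resize(t[205:265,200:260],None,fx=6,fy=6)]))
cv2.imwrite('pics/s6b.png',np.hstack([cv2.resize(s[130:200,300:370],None,fx=5,fy=5),cv2.resize(t[190:260,340:410],None,fx=5,fy=5)]))"
```

```text
t 18.65 pos [ 0.5231 -0.3511  0.1123] yaw -9.9 q7 0.67 gap 0.604 F [-0.1  1.7 -0.2]
  shift mm [61.3 -0.8  5.6] rotvec [ 0.002 -0.008 -0.003]
```

View pics/s6.png

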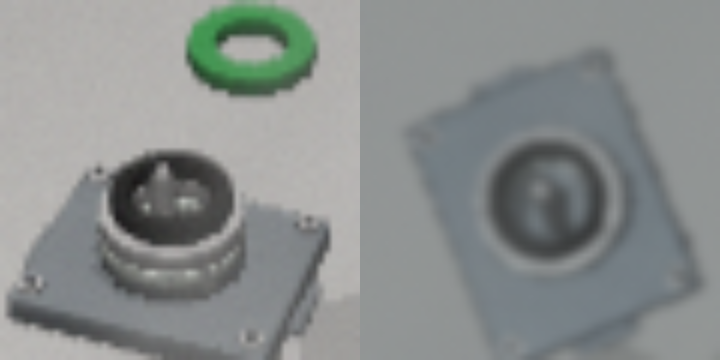

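View pics/s6b.png

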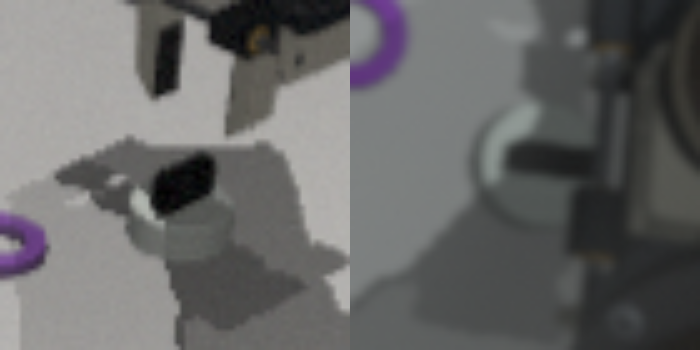

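The gasket sits centred on the ring, with the bright pin tip visible at about (162,165) in the scene half and (180,190) in the top half. Now I'll descend on the handle.

Emit:
{"api": "move_arm", "payload": {"plan": [{"tx": 15, "ty": 0, "tz": 0, "wx": 0, "wy": 0, "wz": 0}, {"tx": 32, "ty": 0, "tz": 0, "wx": 0, "wy": 0, "wz": 0}, {"tx": 32, "ty": 0, "tz": 0, "wx": 0, "wy": 0, "wz": 0}, {"tx": 32, "ty": 0, "tz": 0, "wx": 0, "wy": 0, "wz": 0}]}}

```text
time_s: 19.15
position: [0.5265, -0.3522, 0.086]
eef_rot: [0.705, 0.06, 0.704, -0.06]
wrist_force: [-0.0, 0.9, -0.5]
finger_gap: 0.599
```

```bash
python3 - <<'E'
from h import *
go([.528,-.3525,.051],-10)
tj=lambda p:(np.array(p,float)+.5)/6-.5+np.array((200,205)); sj=lambda p:(np.array(p,float)+.5)/6-.5+np.array((235,195))
print(cast("top",tj([[180,188]]),.06),cast("scene",sj([[162,166]]),.06))
t=cv2.imread("pics/t6f.png");g=cv2.cvtColor(t,cv2.COLOR_BGR2GRAY)
m=np.clip((108-g.astype(int))*6+127,0,255).astype(np.uint8)
for o in blob("top",m,(219,226,244,251),[.05]):print("gasket top",o)
s=cv2.imread("pics/s6f.png");g=cv2.cvtColor(s,cv2.COLOR_BGR2GRAY)
m=np.clip((105-g.astype(int))*6+127,0,255).astype(np.uint8)
for o in blob("scene",m,(250,215,278,238),[.05]):print("gasket scene",o)
E
```

```text
t 19.15 pos [ 0.5265 -0.3522  0.086 ] yaw -9.8 q7 0.69 gap 0.599 F [-0.   0.9 -0.5]
  shift mm [35.  -0.1  1.5] rotvec [0.004 0.001 0.   ]
[[0.50175285 0.01372438 0.06      ]] [[0.50192448 0.01151904 0.06      ]]
gasket top ('outer', array([230.8, 237.9]), [array([0.498 , 0.0117, 0.0237])])
gasket top ('hole', array([234.2, 235.5]), [array([0.5002, 0.0092, 0.0116])])
gasket scene ('outer', array([273.5, 235.8]), [array([0.4556, 0.0216, 0.0051])])
gasket scene ('outer', array([252.8, 235.4]), [array([0.4908, 0.0415, 0.0126])])
gasket scene ('outer', array([262.9, 227.7]), [array([0.4942, 0.0153, 0.0273])])
gasket scene ('hole', array([265.7, 228.5]), [array([0.4869, 0.0134, 0.0056])])
gasket scene ('hole', array([261.6, 223.6]), [array([0.5065, 0.0064, 0.0054])])
```

Emit:
{"api": "move_arm", "payload": {"plan": [{"tx": 15, "ty": 0, "tz": 1, "wx": 0, "wy": 0, "wz": 0}, {"tx": 30, "ty": 0, "tz": 1, "wx": 0, "wy": 0, "wz": 0}, {"tx": 35, "ty": 0, "tz": 1, "wx": 0, "wy": 0, "wz": 0}, {"tx": 35, "ty": 0, "tz": 1, "wx": 0, "wy": 0, "wz": 0}]}}

```text
time_s: 19.65
position: [0.5268, -0.3522, 0.0497]
eef_rot: [0.704, 0.061, 0.705, -0.06]
wrist_force: [-0.4, -0.3, 0.5]
finger_gap: 0.599
```

Emit:
{"api": "move_arm", "payload": {"plan": [{"tx": 0, "ty": 0, "tz": 0, "wx": 0, "wy": 0, "wz": 0}, {"tx": 0, "ty": 0, "tz": 0, "wx": 0, "wy": 0, "wz": 0}, {"tx": 0, "ty": 0, "tz": 0, "wx": 0, "wy": 0, "wz": 0}, {"tx": 0, "ty": 0, "tz": 0, "wx": 0, "wy": 0, "wz": 0}, {"tx": 0, "ty": 0, "tz": 0, "wx": 0, "wy": 0, "wz": 0}, {"tx": 0, "ty": 0, "tz": 0, "wx": 0, "wy": 0, "wz": 0}, {"tx": 0, "ty": 0, "tz": 0, "wx": 0, "wy": 0, "wz": 0}], "grip": 0.0, "grip_force": 40}}

```text
time_s: 20.52
position: [0.5275, -0.3525, 0.0506]
eef_rot: [0.705, 0.06, 0.704, -0.06]
wrist_force: [1.9, 0.2, 2.4]
finger_gap: 0.145
```

```bash
python3 - <<'E'
from h import *
go([.528,-.3525,.18],-10)
t=env.read_camera('top');s=env.read_camera('scene')
cv2.imwrite('pics/s7b.png',np.hstack([cv2.resize(s[130:200,300:370],None,fx=5,fy=5),cv2.resize(t[190:260,340:410],None,fx=5,fy=5)]))
E
```

```text
t 20.525 pos [ 0.5275 -0.3525  0.0506] yaw -9.8 q7 0.71 gap 0.145 F [1.9 0.2 2.4]
  shift mm [-1.294e+02  1.000e-01  6.000e-01] rotvec [0.004 0.001 0.   ]
```

View pics/s7b.png

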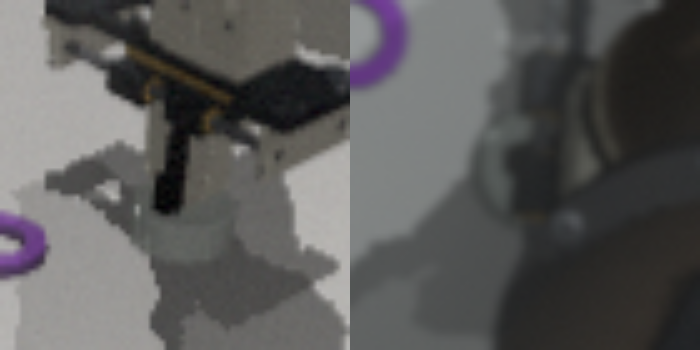

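The handle is gripped (gap 13 mm). I'll lift it and carry it over the jig, turning so that tool z runs along the slot.

Emit:
{"api": "move_arm", "payload": {"plan": [{"tx": -40, "ty": 0, "tz": 0, "wx": 0, "wy": 0, "wz": 0}, {"tx": -90, "ty": 0, "tz": 0, "wx": 0, "wy": 0, "wz": 0}, {"tx": -110, "ty": 40, "tz": 0, "wx": -0.05, "wy": 0, "wz": 0}, {"tx": -110, "ty": 90, "tz": -10, "wx": -0.15, "wy": 0, "wz": 0}, {"tx": -110, "ty": 140, "tz": -20, "wx": -0.25, "wy": 0, "wz": 0}, {"tx": -110, "ty": 190, "tz": -40, "wx": -0.35, "wy": 0, "wz": 0}, {"tx": -110, "ty": 240, "tz": -50, "wx": -0.45, "wy": 0, "wz": 0}, {"tx": -110, "ty": 280, "tz": -65, "wx": -0.55, "wy": 0, "wz": 0}], "grip_force": 60}}

```text
time_s: 21.62
position: [0.5098, -0.0631, 0.1599]
eef_rot: [0.694, -0.135, 0.695, 0.135]
wrist_force: [0.7, 0.0, -2.5]
finger_gap: 0.146
```

```bash
python3 - <<'E'
from h import *
go([.5015,.014,.14],22)
E
```

```text
t 21.625 pos [ 0.5098 -0.0631  0.1599] yaw 22.0 q7 0.6 gap 0.146 F [ 0.7  0.  -2.5]
  shift mm [20.  74.6 21.2] rotvec [-0.    -0.001 -0.001]
```

Emit:
{"api": "move_arm", "payload": {"plan": [{"tx": 0, "ty": 40, "tz": 12, "wx": 0, "wy": 0, "wz": 0}, {"tx": 0, "ty": 70, "tz": 20, "wx": 0, "wy": 0, "wz": 0}, {"tx": 15, "ty": 74, "tz": 21, "wx": 0, "wy": 0, "wz": 0}, {"tx": 20, "ty": 74, "tz": 21, "wx": 0, "wy": 0, "wz": 0}, {"tx": 20, "ty": 74, "tz": 21, "wx": 0, "wy": 0, "wz": 0}, {"tx": 20, "ty": 74, "tz": 21, "wx": 0, "wy": 0, "wz": 0}]}}

```text
time_s: 22.38
position: [0.503, 0.01, 0.1405]
eef_rot: [0.695, -0.133, 0.695, 0.132]
wrist_force: [0.6, -0.3, -2.6]
finger_gap: 0.146
```

```bash
python3 - <<'E'
from h import *
go([.5015,.014,.12],22)
s=env.read_camera('scene')
cv2.imwrite('pics/s8f.png',s);cv2.imwrite('pics/s8.png',cv2.resize(s[170:260,220:320],None,fx=6,fy=6))
E
```

```text
t 22.375 pos [0.503  0.01   0.1405] yaw 21.6 q7 0.45 gap 0.146 F [ 0.6 -0.3 -2.6]
  shift mm [20.5  4.3  0.1] rotvec [-0.007 -0.     0.   ]
```

View pics/s8.png

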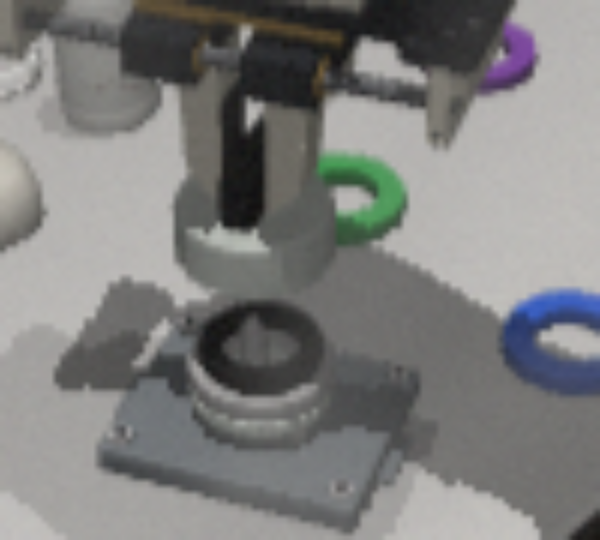

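```bash
python3 - <<'E'
from h import *
a=np.linspace(0,2*np.pi,100)
c=np.array([.503,.010,.0899])
def bb(c):
    q=proj("scene",np.c_[c[0]+.032*np.cos(a),c[1]+.032*np.sin(a),np.full(100,c[2])]);q=(q-[220,170]+.5)*6-.5
    return q.min(0).round(1),q.max(0).round(1)
print(bb(c),bb(c+[0.001,0,0]),bb(c+[0,.001,0]))
go([.5015,.014,.12],22)
E
```

```text
(array([170.6, 205.7]), array([332.7, 305.7])) (array([168.7, 204.7]), array([330.8, 304.6])) (array([168.8, 206.8]), array([331.1, 307. ]))
t 22.425 pos [0.5032 0.0102 0.1407] yaw 21.6 q7 0.45 gap 0.148 F [-0.3  0.2 -3.2]
  shift mm [20.7  4.2 -0.1] rotvec [-0.007  0.     0.   ]
```

```bash
python3 - <<'E'
from h import *
s=cv2.imread('pics/s8f.png')
z=cv2.resize(s[192:248,242:288],None,fx=12,fy=10,interpolation=cv2.INTER_CUBIC)
z=cv2.convertScaleAbs(z,alpha=1.5)
a=np.linspace(0,2*np.pi,200)
def dr(c,r,col):
    q=proj("scene",np.c_[c[0]+r*np.cos(a),c[1]+r*np.sin(a),np.full(200,c[2])]);q=(q-[242,192]+.5)*[12,10]-.5
    cv2.polylines(z,[q.astype(np.int32)],True,col,1)
dr([.5032,.0102,.0899],.032,(0,0,255));dr([.498,.0126,.05],.025,(0,255,0));dr([.498,.0126,.04],.030,(255,0,0))
cv2.imwrite('pics/s8z.png',z)
E
```

```text
(no output)
```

View pics/s8z.png

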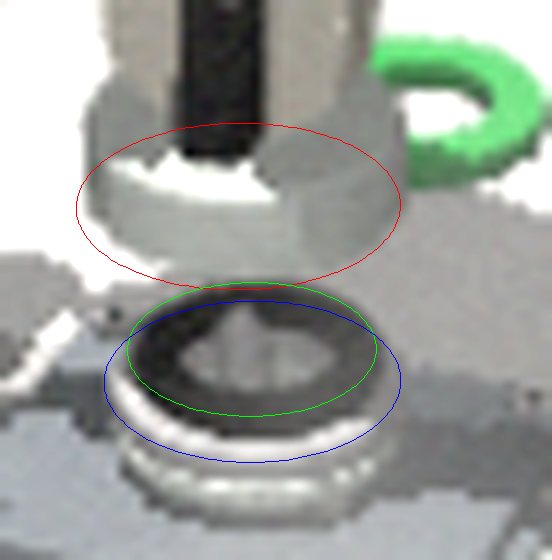

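Emit:
{"api": "move_arm", "payload": {"plan": [{"tx": 10, "ty": 5, "tz": 0, "wx": 0, "wy": 0, "wz": 0}, {"tx": 20, "ty": 5, "tz": 0, "wx": 0, "wy": 0, "wz": 0}, {"tx": 26, "ty": 5, "tz": 0, "wx": 0, "wy": 0, "wz": 0}, {"tx": 26, "ty": 5, "tz": 0, "wx": 0, "wy": 0, "wz": 0}, {"tx": 26, "ty": 5, "tz": 0, "wx": 0, "wy": 0, "wz": 0}, {"tx": 26, "ty": 5, "tz": 0, "wx": 0, "wy": 0, "wz": 0}]}}

```text
time_s: 23.18
position: [0.5013, 0.0157, 0.1147]
eef_rot: [0.695, -0.133, 0.694, 0.133]
wrist_force: [0.3, 0.0, -2.9]
finger_gap: 0.146
```

```bash
python3 - <<'E'
from h import *
go([.501,.016,.11],22)
s=env.read_camera('scene')
z=cv2.resize(s[192:248,242:288],None,fx=12,fy=10,interpolation=cv2.INTER_CUBIC)
cv2.imwrite('pics/s9z.png',cv2.convertScaleAbs(z,alpha=1.5))
E
```

```text
t 23.175 pos [0.5013 0.0157 0.1147] yaw 21.7 q7 0.46 gap 0.146 F [ 0.3  0.  -2.9]
  shift mm [ 4.7  0.4 -0.2] rotvec [-0.005  0.001  0.   ]
```

View pics/s9z.png

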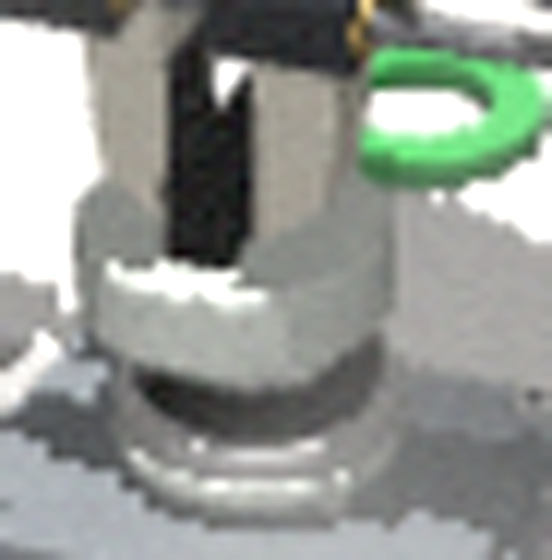

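```bash
python3 - <<'E'
from h import *
a=np.linspace(0,2*np.pi,200)
for c in([.5015,.014,.0641],[.5013,.0157,.0641],[.5015,.014,.0661],[.5035,.014,.0641]):
    q=proj("scene",np.c_[c[0]+.032*np.cos(a),c[1]+.032*np.sin(a),np.full(200,c[2])]);q=(q-[242,192]+.5)*[12,10]-.5
    print(c,q.min(0).round(),q.max(0).round())
E
```

```text
[0.5015, 0.014, 0.0641] [ 73. 217.] [394. 387.]
[0.5013, 0.0157, 0.0641] [ 68. 220.] [389. 391.]
[0.5015, 0.014, 0.0661] [ 73. 210.] [394. 380.]
[0.5035, 0.014, 0.0641] [ 66. 213.] [386. 383.]
```

The cover outline matches a cover centred over the measured pin position (left 76, right 394, bottom 388 against a predicted 73, 394 and 387). I'll lower it gently.

Emit:
{"api": "move_arm", "payload": {"plan": [{"tx": 2, "ty": 0, "tz": 0, "wx": 0, "wy": 0, "wz": 0}, {"tx": 4, "ty": 0, "tz": 0, "wx": 0, "wy": 0, "wz": 0}, {"tx": 5, "ty": 0, "tz": 0, "wx": 0, "wy": 0, "wz": 0}, {"tx": 6, "ty": 0, "tz": 0, "wx": 0, "wy": 0, "wz": 0}, {"tx": 6, "ty": 0, "tz": 0, "wx": 0, "wy": 0, "wz": 0}]}}

```text
time_s: 23.85
position: [0.501, 0.0157, 0.1084]
eef_rot: [0.694, -0.133, 0.695, 0.133]
wrist_force: [0.5, -0.2, -2.5]
finger_gap: 0.144
```

```bash
python3 - <<'E'
from h import *
go([.501,.016,.1],22)
E
```

```text
t 23.85 pos [0.501  0.0157 0.1084] yaw 21.7 q7 0.47 gap 0.144 F [ 0.5 -0.2 -2.5]
  shift mm [8.4 0.3 0.1] rotvec [-0.005 -0.    -0.   ]
```

Emit:
{"api": "move_arm", "payload": {"plan": [{"tx": 1, "ty": 0, "tz": 0, "wx": 0, "wy": 0, "wz": 0}, {"tx": 2, "ty": 0, "tz": 0, "wx": 0, "wy": 0, "wz": 0}, {"tx": 3, "ty": 0, "tz": 0, "wx": 0, "wy": 0, "wz": 0}, {"tx": 4, "ty": 0, "tz": 0, "wx": 0, "wy": 0, "wz": 0}, {"tx": 4, "ty": 0, "tz": 0, "wx": 0, "wy": 0, "wz": 0}]}}

```text
time_s: 24.48
position: [0.501, 0.0157, 0.1043]
eef_rot: [0.694, -0.133, 0.695, 0.133]
wrist_force: [-1.0, -0.4, -3.0]
finger_gap: 0.151
```

Emit:
{"api": "move_arm", "payload": {"plan": [{"tx": 1, "ty": 0, "tz": 0, "wx": 0, "wy": 0, "wz": 0}, {"tx": 2, "ty": 0, "tz": 0, "wx": 0, "wy": 0, "wz": 0}, {"tx": 3, "ty": 0, "tz": 0, "wx": 0, "wy": 0, "wz": 0}, {"tx": 3, "ty": 0, "tz": 0, "wx": 0, "wy": 0, "wz": 0}]}}

```text
time_s: 24.98
position: [0.501, 0.0157, 0.1013]
eef_rot: [0.694, -0.133, 0.695, 0.133]
wrist_force: [-0.2, -0.3, -2.8]
finger_gap: 0.148
```

```bash
python3 - <<'E'
from h import *
go([.501,.016,.0956],22)
s=env.read_camera('scene')
z=cv2.resize(s[192:248,242:288],None,fx=12,fy=10,interpolation=cv2.INTER_CUBIC)
cv2.imwrite('pics/s10z.png',cv2.convertScaleAbs(z,alpha=1.5))
E
```

```text
t 24.975 pos [0.501  0.0157 0.1013] yaw 21.7 q7 0.47 gap 0.148 F [-0.2 -0.3 -2.8]
  shift mm [5.7 0.3 0.1] rotvec [-0.005 -0.     0.   ]
```

View pics/s10z.png

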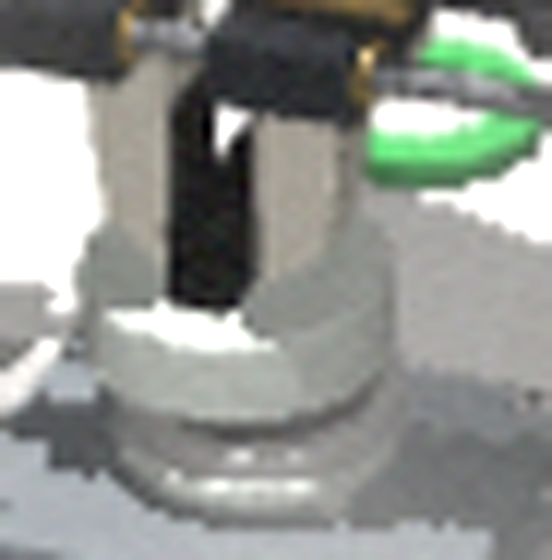

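The cover has dropped over the pin, with its underside just above the gasket. Pressing down now.

Emit:
{"api": "move_arm", "payload": {"plan": [{"tx": 1, "ty": 0, "tz": 0, "wx": 0, "wy": 0, "wz": 0}, {"tx": 2, "ty": 0, "tz": 0, "wx": 0, "wy": 0, "wz": 0}, {"tx": 3, "ty": 0, "tz": 0, "wx": 0, "wy": 0, "wz": 0}, {"tx": 4, "ty": 0, "tz": 0, "wx": 0, "wy": 0, "wz": 0}, {"tx": 4, "ty": 0, "tz": 0, "wx": 0, "wy": 0, "wz": 0}]}}

```text
time_s: 25.65
position: [0.5011, 0.0156, 0.0977]
eef_rot: [0.695, -0.133, 0.694, 0.133]
wrist_force: [-2.2, -2.3, 5.1]
finger_gap: 0.15
```

```bash
python3 - <<'E'
from h import *
go([.501,.016,.0956],22)
E
```

```text
t 25.65 pos [0.5011 0.0156 0.0977] yaw 21.7 q7 0.48 gap 0.15 F [-2.2 -2.3  5.1]
  shift mm [2.1 0.4 0. ] rotvec [-0.005  0.    -0.   ]
```

Emit:
{"api": "move_arm", "payload": {"plan": [{"tx": 1, "ty": 0, "tz": 0, "wx": 0, "wy": 0, "wz": 0}, {"tx": 2, "ty": 0, "tz": 0, "wx": 0, "wy": 0, "wz": 0}, {"tx": 2, "ty": 0, "tz": 0, "wx": 0, "wy": 0, "wz": 0}, {"tx": 2, "ty": 0, "tz": 0, "wx": 0, "wy": 0, "wz": 0}]}}

```text
time_s: 26.15
position: [0.5011, 0.0156, 0.0959]
eef_rot: [0.695, -0.133, 0.694, 0.133]
wrist_force: [-4.0, -1.4, 9.8]
finger_gap: 0.148
```

Emit:
{"api": "move_arm", "payload": {"plan": [{"tx": 1, "ty": 0, "tz": 0, "wx": 0, "wy": 0, "wz": 0}, {"tx": 1, "ty": 0, "tz": 0, "wx": 0, "wy": 0, "wz": 0}, {"tx": 1, "ty": 0, "tz": 0, "wx": 0, "wy": 0, "wz": 0}]}}

```text
time_s: 26.52
position: [0.5012, 0.0156, 0.0954]
eef_rot: [0.695, -0.133, 0.694, 0.133]
wrist_force: [-6.3, -1.4, 16.6]
finger_gap: 0.154
```

Emit:
{"api": "move_arm", "payload": {"plan": [{"tx": 1, "ty": 0, "tz": 0, "wx": 0, "wy": 0, "wz": 0}, {"tx": 1, "ty": 0, "tz": 0, "wx": 0, "wy": 0, "wz": 0}, {"tx": 1, "ty": 0, "tz": 0, "wx": 0, "wy": 0, "wz": 0}, {"tx": 1, "ty": 0, "tz": 0, "wx": 0, "wy": 0, "wz": 0}]}}

```text
time_s: 27.02
position: [0.5013, 0.0156, 0.0953]
eef_rot: [0.695, -0.133, 0.694, 0.133]
wrist_force: [-9.3, -2.3, 31.6]
finger_gap: 0.151
```

```bash
python3 - <<'E'
from h import *
go([.501,.016,.0956],22)
s=env.read_camera('scene');t=env.read_camera('top')
cv2.imwrite('pics/s11f.png',s)
cv2.imwrite('pics/s11.png',np.hstack([cv2.resize(s[130:260,200:330],None,fx=4,fy=4)]))
z=cv2.resize(s[192:248,242:288],None,fx=12,fy=10,interpolation=cv2.INTER_CUBIC)
cv2.imwrite('pics/s11z.png',cv2.convertScaleAbs(z,alpha=1.5))
E
```

```text
t 27.025 pos [0.5013 0.0156 0.0953] yaw 21.7 q7 0.48 gap 0.151 F [-9.3 -2.3 31.6]
  shift mm [-0.3  0.5 -0.1] rotvec [-0.006  0.001 -0.001]
```

View pics/s11.png

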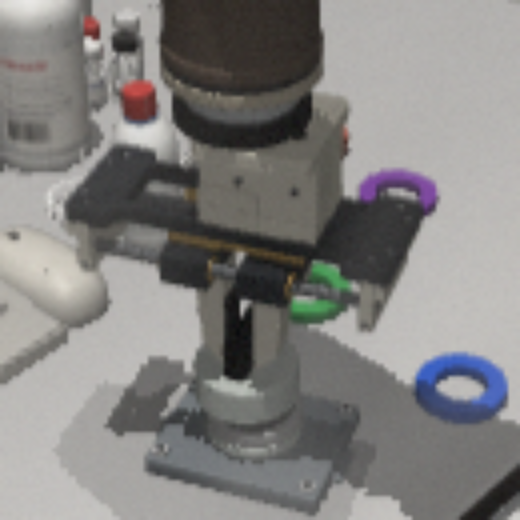

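View pics/s11z.png

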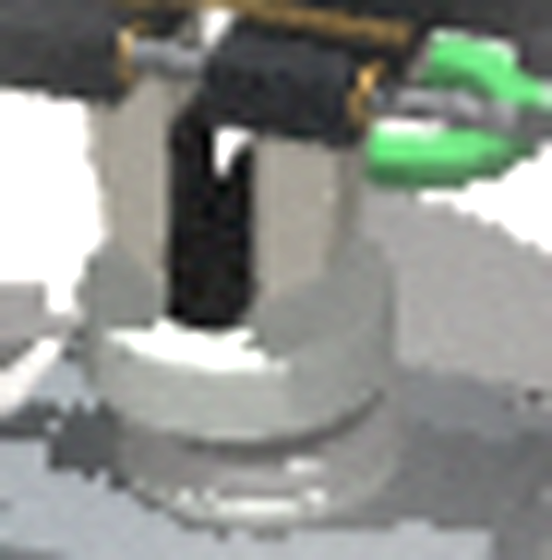

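Emit:
{"api": "move_arm", "payload": {"plan": [{"tx": -0.4, "ty": 0, "tz": 0, "wx": 0, "wy": 0, "wz": 0}, {"tx": -0.4, "ty": 0, "tz": 0, "wx": 0, "wy": 0, "wz": 0}, {"tx": -0.4, "ty": 0, "tz": 0, "wx": 0, "wy": 0, "wz": 0}, {"tx": -0.4, "ty": 0, "tz": 0, "wx": 0, "wy": 0, "wz": 0}]}}

```text
time_s: 27.62
position: [0.5012, 0.0156, 0.0953]
eef_rot: [0.695, -0.133, 0.694, 0.133]
wrist_force: [-8.9, -1.9, 25.3]
finger_gap: 0.148
```

```bash
python3 - <<'E'
from h import *
go([.501,.016,.0956],22)
print(env.close_job())
E
```

```text
t 27.625 pos [0.5012 0.0156 0.0953] yaw 21.7 q7 0.48 gap 0.148 F [-8.9 -1.9 25.3]
  shift mm [-0.3  0.5 -0.1] rotvec [-0.006  0.001 -0.001]
the job is handed in; nothing more can be done
None
```

The jig is loaded in the order asked, and I handed the job in at 27.6 s with the cover pressed down and the handle still gripped.

**What I did:**
- I centred the steel ring between the jaws by squeezing it in two directions, laid it on the plate and let go. I then did the same with the gasket on top of the ring.
- I gripped the cover by its handle and held it over the pin position I had measured before the cover hid it. It dropped on at the first try, with no search needed.
- I then pressed it down to the stop and eased off slightly before handing in.

**Last checks:**
- **Ring:** the top camera put it within about 0.5 mm of the plate's centre.
- **Gasket:** the top camera put it about 1 mm off the ring's centre. The scene-camera circle fit disagreed by a few millimetres, but shading spoiled that fit, so I did not use it.
- **Plate at its stop:** the tool height was 0.0953 m, against 0.0956 m expected at the stop. The last 1 mm of commanded travel moved the tool only 0.1 mm while the force rose from 17 to 32 N.
- **Hold at hand-in:** I was pressing with about 25 N, well over the 14 N needed. There was also a sideways load of about 9 N, probably the cover bearing on the pin. The handle had not slipped in the jaws.
- **Bystanders:** I kept well clear of the bottle, vial and stopper. I did not measure them again at the end; in the last picture the arm partly hid them.

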